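# Find the empty bay of the block store and push its lid open

### The job

Three bays of the blue block store are full and hold their white lids up; one is empty. Press gently on the ribbed pads of the lids to find the one that rocks, then push its ribbed end down until that lid stands steeply open, at least 50 degrees, so that the bay can be filled. Use the fingertips only, grasp or lift nothing (do not pull the lid up by its raised back end), and leave the cup, the jar and the tape roll where they are.

Things in the scene. Friction and masses are not known exactly. Their poses are not given: they have to be found in the camera images.
- store: Blue block store fixed to the desk, 96 (x) by 252 (y) by 85 mm high: four bays side by side along its y, each under one of four identical white lids flush in its open top (lid tops 85 mm high). Walls 4 mm; bays 88 by 58 mm inside, floor 6 mm up. Origin: centre of underside; x from its front (paper cards, robot side) to its back. Which bay is empty varies and cannot be seen.
- lid_1 (a joint): Tipping angle of the leftmost (largest y) white lid, rad: 0 flush, grows as the ribbed front end goes down and the back end up; stop at 1.3. Stiff hinge: it stays where it is left. Over the empty bay it turns under about 2 N on the pad; over a full bay the contents hold it and it gives under about 1 mm. It cannot tip the other way.
- lid_1_pad (a point): Centre of the grey ribbed finger pad on the top face of the leftmost (largest y) lid (84 mm from front to back, 54 mm wide, 6 mm thick), 18 mm behind the lid's front edge and 34 mm in front of its pivot line; it moves with the lid. Axes as the store's while the lid is flush.
- lid_1_pivot (a point): Top face of the leftmost (largest y) lid right above its pivot line (which runs along the store's y, 3 mm below): 34 mm behind the pad's centre, 32 mm in front of the lid's back edge. Turns with the lid.
- lid_2 (a joint): Tipping angle of the second from the left white lid, rad: 0 flush, grows as the ribbed front end goes down and the back end up; stop at 1.3. Stiff hinge: it stays where it is left. Over the empty bay it turns under about 2 N on the pad; over a full bay the contents hold it and it gives under about 1 mm. It cannot tip the other way.
- lid_2_pad (a point): Centre of the grey ribbed finger pad on the top face of the second from the left lid (84 mm from front to back, 54 mm wide, 6 mm thick), 18 mm behind the lid's front edge and 34 mm in front of its pivot line; it moves with the lid. Axes as the store's while the lid is flush.
- lid_2_pivot (a point): Top face of the second from the left lid right above its pivot line (which runs along the store's y, 3 mm below): 34 mm behind the pad's centre, 32 mm in front of the lid's back edge. Turns with the lid.
- lid_3 (a joint): Tipping angle of the third from the left white lid, rad: 0 flush, grows as the ribbed front end goes down and the back end up; stop at 1.3. Stiff hinge: it stays where it is left. Over the empty bay it turns under about 2 N on the pad; over a full bay the contents hold it and it gives under about 1 mm. It cannot tip the other way.
- lid_3_pad (a point): Centre of the grey ribbed finger pad on the top face of the third from the left lid (84 mm from front to back, 54 mm wide, 6 mm thick), 18 mm behind the lid's front edge and 34 mm in front of its pivot line; it moves with the lid. Axes as the store's while the lid is flush.
- lid_3_pivot (a point): Top face of the third from the left lid right above its pivot line (which runs along the store's y, 3 mm below): 34 mm behind the pad's centre, 32 mm in front of the lid's back edge. Turns with the lid.
- lid_4 (a joint): Tipping angle of the rightmost white lid, rad: 0 flush, grows as the ribbed front end goes down and the back end up; stop at 1.3. Stiff hinge: it stays where it is left. Over the empty bay it turns under about 2 N on the pad; over a full bay the contents hold it and it gives under about 1 mm. It cannot tip the other way.
- lid_4_pad (a point): Centre of the grey ribbed finger pad on the top face of the rightmost lid (84 mm from front to back, 54 mm wide, 6 mm thick), 18 mm behind the lid's front edge and 34 mm in front of its pivot line; it moves with the lid. Axes as the store's while the lid is flush.
- lid_4_pivot (a point): Top face of the rightmost lid right above its pivot line (which runs along the store's y, 3 mm below): 34 mm behind the pad's centre, 32 mm in front of the lid's back edge. Turns with the lid.
- red_cup: Loose sample cup with a red cap, 60 mm across, 70 mm high, beside the left end of the store; origin at the centre of its underside. To be left alone.
- tape: Loose roll of cream tape lying flat, 66 mm across, 19 mm high, beside the right end of the store; origin at the centre of its underside. To be left alone.
- blue_jar: Small loose white jar with a blue cap, 28 mm across, 42 mm high, in front of the store; origin at the centre of its underside. To be left alone.

How it is judged (in metres and radians):
At the end, for the whole second after the job is handed in: The lid over the empty bay is tipped open by more than 0.8 rad (46 degrees) and at rest, the other three lids are flush (under 0.06 rad) (((value of joint lid_1 above 0.8 rad and value of joint each of lid_2, lid_3, lid_4 below 0.06 rad) or (value of joint lid_2 above 0.8 rad and value of joint each of lid_1, lid_3, lid_4 below 0.06 rad) or (value of joint lid_3 above 0.8 rad and value of joint each of lid_1, lid_2, lid_4 below 0.06 rad) or (value of joint lid_4 above 0.8 rad and value of joint each of lid_1, lid_2, lid_3 below 0.06 rad)) and velocity of joint lid_1 between -0.05 and 0.05 rad/s and velocity of joint lid_2 between -0.05 and 0.05 rad/s and velocity of joint lid_3 between -0.05 and 0.05 rad/s and velocity of joint lid_4 between -0.05 and 0.05 rad/s); the robot touches nothing.
It fails at once if the sample cup is pushed more than 15 mm, tipped over or lifted (distance of red_cup from where it was at the start of the episode above 0.015 m or angle between red_cup's own z axis and vertical above 0.3 rad).
It fails at once if the tape roll is pushed more than 15 mm, tipped over or lifted (distance of tape from where it was at the start of the episode above 0.015 m or angle between tape's own z axis and vertical above 0.3 rad).
It fails at once if the blue-capped jar is pushed more than 15 mm, tipped over or lifted (distance of blue_jar from where it was at the start of the episode above 0.015 m or angle between blue_jar's own z axis and vertical above 0.3 rad).
It fails at once if a lid is pressed brutally (more than 50 N) (contact force between any of the fingers, the arm and lid_1 above 50 N or contact force between any of the fingers, the arm and lid_2 above 50 N or contact force between any of the fingers, the arm and lid_3 above 50 N or contact force between any of the fingers, the arm and lid_4 above 50 N).
It fails at once if a lid is handled by its raised back end (pulled up instead of pushed down) ((value of joint lid_1 above 0.15 rad and contact force between the fingers and lid_1 above 0.5 N and x of the grasp point in the frame of store above 0.02 m) or (value of joint lid_2 above 0.15 rad and contact force between the fingers and lid_2 above 0.5 N and x of the grasp point in the frame of store above 0.02 m) or (value of joint lid_3 above 0.15 rad and contact force between the fingers and lid_3 above 0.5 N and x of the grasp point in the frame of store above 0.02 m) or (value of joint lid_4 above 0.15 rad and contact force between the fingers and lid_4 above 0.5 N and x of the grasp point in the frame of store above 0.02 m)).
It also fails if it takes over 40 s, if anything falls off the work surface, if the arm or the gripper's body presses on something with over 40 N, if the wrist force passes 120 N, or if a joint passes its speed limit or range.

### The arm

A 6-joint arm with a two-finger parallel gripper is mounted at the origin on a cart in front of the work surface, level with it; the furniture and walls round the work are solid. World frame = base frame: x ahead of the robot, y to its left, z up, the work surface at z = 0. Lengths are in mm, angles in rad, forces in N, time in s.
With the tool pointing down it reaches from about 350 to 875 mm from the base axis. Payload 4.2 kg.
Tool frame: the origin (TCP) lies midway between the tips of the shut fingers; the grasp point (between the pads) lies arm.grip_depth behind it (arm.grip_depth is the distance from the TCP to the grasp point, in mm); z points along the fingers, y is the direction in which the jaws open and shut (so a half turn about z gives the same grasp; the last joint's range is limited). The gripper opens to 85 mm and grips with 20 to 120 N. Pads are 22 mm wide; open, the fingers measure 114 mm over their backs; the gripper's body (76 mm by 85 mm) begins 54 mm behind the grasp point. The pads swing forward as they close: fully open they stand 13 mm farther back than shut.
Start: joints at [-0.96, 0.385, 0.008, 0, -1.194, -0.259], TCP at [215.382, -586.694, 231.312] pointing down, gripper open.
Joint ranges: [-3.14, 3.14], [-1.21, 2.06], [-1.07, 1.41], [-3.16, 2.05], [-2.99, -0.16], [-3.1, 3.1]. Speed limits (rad/s): [2.79, 2.79, 3.14, 3.14, 3.14, 3.14].

### API

Orientations are given as a unit quaternion [x, y, z, w].
In Python, from bench import arm gives the robot as it stands.
- The arm moves only by the tool play_rows, never from a script. Its argument "motion" is one flat list of numbers, 7 for each row, row after row: the opening in per cent of the stroke, from 0 (shut) to 100 (fully open), then the shift along the world's x, y, z in cm, then the turn, a rotation vector about the world's x, y, z in degrees. A call has 1 to 5 rows; each row is the pose to reach, as a shift and turn from the pose commanded when the call began; what a row does not reach only later rows make up. A row lasts 1/8 s, in which the tool goes at most 62.5 mm and 10.7 degrees, less where a joint would pass 70% of its speed; a pose out of reach is approached as far as the arm can. A call with a gripper value outside its range is refused whole. The fingers move at their own pace and stop on an object; the grip force is fixed at half the most. Time passes only in rows, so rows that repeat a pose let the fingers close. It gives the time, the measured TCP pose, the force and the opening at its end, in the units of the state.
- arm.read_state(): the state, without advancing time (a new reading comes with each control period).
- arm.get_image(name): name is "side" or "top" or "wrist"; returns (picture, depth): 480x640x3 uint8, red, green, blue; 480x640 float32, mm along the optical axis (not along the pixel's ray), 0 where there is no reading.
- arm.camera_info(name): a dict with "fovy" (degrees; the focal length in pixels is half the picture's height over the tangent of half this angle, whatever the lens; pixels are square), "cx", "cy" (the principal point, pixels), "k1" (the pictures are not rectified: a ray, as slopes to the right and down, at radius r is drawn at 1 + k1 r^2 times it, then the intrinsics apply), "R" (3x3) and "t" (3): a world point X has camera coordinates R X + t. Camera axes: x right, y down, z forward; pixel columns grow to the right and rows downward; lengths in mm; the calibration is good to about 2 mm. A picture is of the moment at which its call begins: read the wrist's pose just before it. camera_info takes no time and is no camera call; for the wrist camera it gives the pose at the moment of the call.
- arm.job_done(): hands the job in, once; it reports no verdict.
Trained networks look in the newest picture that a camera, given by its name, has taken for a name from the list of things; names that differ only in an ending like _2 or _b are one class to them, and where a whole thing is asked for, a point or a joint stands for the part that bears it (a point fixed in the world has none). Each returns a list of dicts, best first, with "confidence" (0 to 1); they miss things now and then, are a little off and sometimes report something else, mostly with a low value. They report only what shows in the picture. A call takes as long as a camera call.
- arm.outline_of(thing, camera): "mask" (480x640 bool, what is visible of it) and "extent" ([left, top, width, height] in pixels, round what is visible of it).
- arm.place_of(thing, camera): "uv" ([column, row] in pixels: a listed point, or the origin of a listed thing).
The state is a dict: "clock": time; "joints": joint angles; "joint_vel": joint speeds; "joint_efforts": joint torques, N m; "position": TCP position; "ee_rot": TCP orientation; "contact_force": force on the tool from outside, world axes, zero at the start; "wrist_torque": the same for the moment, N m; "gripper_width": finger opening in mm.
Only numpy, scipy, OpenCV 4.12 (cv2) and the standard library are available. Lean on these libraries where they do the work, as an engineer would, in place of code of your own. Each camera call takes 0.05 s, during which the arm holds its last target.

## Working session

There is one attempt and no reset: what is moved stays moved. The work goes in short steps, Python scripts to look and compute and a tool call to move; the robot and the scene stay as the last step left them, time stands still between calls to the robot, and variables do not carry over. Pictures are saved under pics/ and viewed, and the job is handed in when it is done.

Besides the shell and the picture viewer there is one more tool, called as name(argument=value, ...) on one line, values as JSON. play_rows: Moves the arm, as the interface text tells. Its arguments: {"type":"object","properties":{"motion":{"type":"array","items":{"type":"number"}}},"required":["motion"]}

```bash
mkdir -p pics; cat > h.py <<'E'
import numpy as np, cv2
from bench import arm
def K(n):
    c=arm.camera_info(n); f=240/np.tan(np.radians(c["fovy"])/2); return c,f
def ray(c,f,uv):
    d=np.array([(uv[0]-c["cx"])/f,(uv[1]-c["cy"])/f]); s=d.copy()
    for _ in range(20): s=d/(1+c["k1"]*(s@s))
    return np.array([s[0],s[1],1])
def onz(n,uv,z):
    c,f=K(n); R=np.array(c["R"]);t=np.array(c["t"]); o=-R.T@t; d=R.T@ray(c,f,uv)
    return o+d*(z-o[2])/d[2]
def snap(n,fn):
    p,d=arm.get_image(n); cv2.imwrite(fn,p[:,:,::-1]); return p,d
E
python3 - <<'E'
from h import *
s=arm.read_state();print(s, arm.grip_depth)
snap("top","pics/t0.png");snap("side","pics/s0.png")
for i in (1,):
  for k in ("lid_1_pad","lid_1_pivot"):
    for r in arm.place_of(k,"top"): print(k,r["confidence"],r["uv"],onz("top",r["uv"],85).round(1))
for k,z in (("store",0),("red_cup",0),("tape",0),("blue_jar",0)):
    for r in arm.place_of(k,"top"): print(k,r["confidence"],r["uv"],onz("top",r["uv"],z).round(1))
E
```

```text
{'clock': 0.0, 'joints': array([-9.60416709e-01,  3.85554723e-01,  6.64896982e-03, -5.14175552e-04,
       -1.19399505e+00, -2.58576431e-01]), 'joint_vel': array([-1.08739293e-03,  2.20173860e-04,  4.80737056e-05, -4.25380575e-04,
        8.26869158e-04, -4.45120690e-04]), 'joint_efforts': array([-1.06206418e-03, -3.92292345e+01,  1.88405085e+01,  4.18628097e+00,
       -4.61609088e-03, -9.70625052e-06]), 'position': array([ 215.18154729, -586.17677694,  230.22949142]), 'ee_rot': array([-1.74902404e-01,  9.84585184e-01,  1.05505845e-03, -2.26174562e-04]), 'contact_force': array([-0.28310347,  0.0226313 , -0.48755788]), 'wrist_torque': array([-0.00028147, -0.00036775, -0.00079485]), 'gripper_width': 85.26696844938759} 18.700000000000003
lid_1_pad 0.84 [276.1, 220.4] [489.  222.5  85. ]
lid_1_pivot 0.69 [282.1, 200.2] [523.2 212.7  85. ]
store 0.68 [331.8, 229.4] [487.6 127.1   0. ]
red_cup 0.62 [236.2, 200.0] [543.4 302.6   0. ]
tape 0.74 [386.2, 230.0] [486.1  27.9   0. ]
tape 0.62 [426.7, 281.6] [391.7 -42.8   0. ]
tape 0.61 [293.3, 276.4] [402.2 197.2   0. ]
blue_jar 0.54 [294.8, 272.6] [409.1 194.5   0. ]
```

View pics/t0.png

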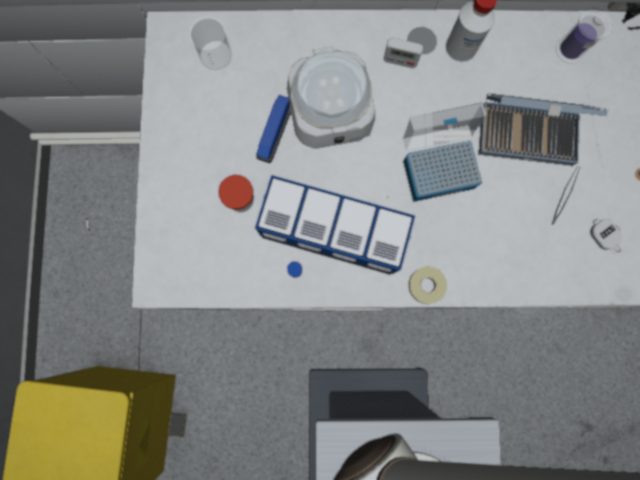

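View pics/s0.png

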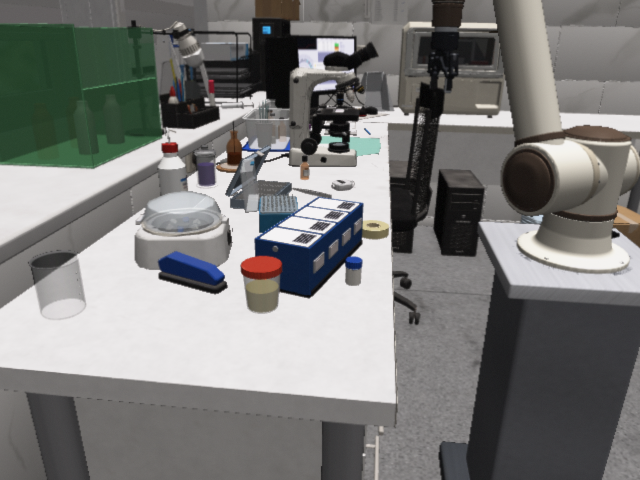

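The top view shows the store at pixels (258–413, 178–270), with its four pads near (277,220), (313,231), (350,240) and (386,249). The jar is at (295,270), the cup at (236,192) and the tape at (427,285).

```bash
python3 - <<'E'
from h import *
p,d=arm.get_image("top")
cv2.imwrite("pics/t1.png",cv2.resize(p[150:310,200:460,::-1],None,fx=3,fy=3,interpolation=cv2.INTER_CUBIC))
for i in (2,3,4):
  for k in (f"lid_{i}_pad",f"lid_{i}_pivot"):
    for r in arm.place_of(k,"top"): print(k,r["confidence"],r["uv"],onz("top",r["uv"],85).round(1))
for i in (1,2,3,4):
  for r in arm.outline_of(f"lid_{i}","top"):
    m=r["mask"].astype(np.uint8);c=max(cv2.findContours(m,0,1)[0],key=cv2.contourArea)
    w=np.array([onz("top",q[0],85)[:2] for q in c],np.float32)
    print(i,r["confidence"],r["extent"],cv2.minAreaRect(w))
  
for r in arm.outline_of("store","top")[:1]:
    m=r["mask"].astype(np.uint8);c=max(cv2.findContours(m,0,1)[0],key=cv2.contourArea)
    print(r["extent"],cv2.minAreaRect(np.array([onz("top",q[0],85)[:2] for q in c],np.float32)))
for n in("red_cup","tape","blue_jar"):
  for r in arm.outline_of(n,"top")[:2]: print(n,r["confidence"],r["extent"],onz("top",np.argwhere(r["mask"]).mean(0)[::-1],{"red_cup":70,"tape":19,"blue_jar":42}[n]))
E
```

```text
lid_2_pad 0.79 [311.3, 231.0] [470.9 164.1  85. ]
lid_2_pad 0.46 [392.0, 232.7] [467.4  30.8  85. ]
lid_2_pivot 0.87 [322.1, 210.7] [505. 146.  85.]
lid_3_pad 0.89 [349.8, 239.8] [455.9 100.7  85. ]
lid_3_pivot 0.83 [356.5, 220.7] [487.8  89.1  85. ]
lid_4_pad 0.73 [384.7, 248.1] [441.8  43.5  85. ]
lid_4_pad 0.33 [355.0, 221.0] [487.4  91.6  85. ]
lid_4_pivot 0.9 [390.4, 231.8] [469.   33.4  85. ]
lid_4_pivot 0.48 [321.5, 212.1] [502.6 147.1  85. ]
1 0.91 [331.5, 200.0, 42.8, 53.5] ((478.018310546875, 95.79397583007812), (54.76476287841797, 84.40754699707031), 73.09368896484375)
1 0.83 [369.9, 209.8, 41.4, 56.0] ((460.1835632324219, 36.52014923095703), (57.46689987182617, 86.5783462524414), 72.2642822265625)
1 0.71 [262.3, 177.5, 42.5, 59.2] ((512.8969116210938, 213.50369262695312), (53.30931854248047, 83.64798736572266), 73.45863342285156)
1 0.58 [296.4, 187.5, 42.1, 57.2] ((494.6839294433594, 153.86776733398438), (53.871036529541016, 84.76668548583984), 72.93038177490234)
2 0.91 [331.5, 200.0, 42.8, 53.5] ((478.018310546875, 95.79397583007812), (54.76476287841797, 84.4075469970703
[... 1090 characters left out ...]
375)
4 0.83 [369.9, 209.8, 41.4, 56.0] ((460.1835632324219, 36.52014923095703), (57.46689987182617, 86.5783462524414), 72.2642822265625)
4 0.71 [262.3, 177.5, 42.5, 59.2] ((512.8969116210938, 213.50369262695312), (53.30931854248047, 83.64798736572266), 73.45863342285156)
4 0.58 [296.4, 187.5, 42.1, 57.2] ((494.6839294433594, 153.86776733398438), (53.871036529541016, 84.76668548583984), 72.93038177490234)
[254.4, 173.2, 160.6, 101.3] ((480.9541320800781, 126.36454772949219), (255.98150634765625, 109.34672546386719), 73.5696029663086)
red_cup 0.75 [214.8, 172.7, 36.6, 37.3] [540.41182615 291.6540549   70.        ]
red_cup 0.62 [363.4, 208.2, 49.1, 58.1] [462.18202747  33.54888769  70.        ]
```

View pics/t1.png

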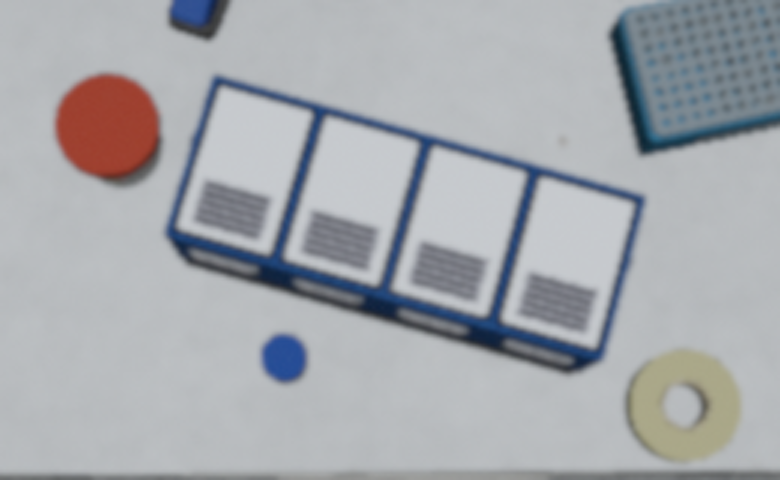

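play_rows(motion=[0,2,6,0,0,0,-9,0,4,12,0,0,0,-18,0,6,18,0,0,0,-27,0,8,24,0,0,0,-36,0,10,30,0,0,0,-36.6])

```text
clock: 1.78
position: [313.4, -292.4, 231.7]
ee_rot: [0.144, 0.99, -0.0, 0.001]
contact_force: [1.0, 0.9, -0.1]
gripper_width: -0.1
```

play_rows(motion=[0,2,5.9,0,0,0,0,0,4,11.8,0,0,0,0,0,6,17.7,0,0,0,0,0,8,23.6,0,0,0,0,0,10,29,0,0,0,0])

```text
clock: 2.4
position: [413.3, -1.8, 231.9]
ee_rot: [0.142, 0.99, 0.0, 0.001]
contact_force: [0.1, -0.5, 0.3]
gripper_width: -0.2
```

```bash
python3 - <<'E'
from h import *
from scipy.spatial.transform import Rotation as Ro
s=arm.read_state();print(s["clock"],s["position"],Ro.from_quat(s["ee_rot"]).as_matrix().round(3),s["contact_force"],s["gripper_width"])
snap("wrist","pics/w0.png")
E
```

```text
2.4 [413.32593306  -1.75893355 231.94377723] [[-0.959  0.282  0.002]
 [ 0.282  0.959  0.   ]
 [-0.001  0.001 -1.   ]] [ 0.09484438 -0.51431956  0.27279339] -0.18126411104845777
```

View pics/w0.png

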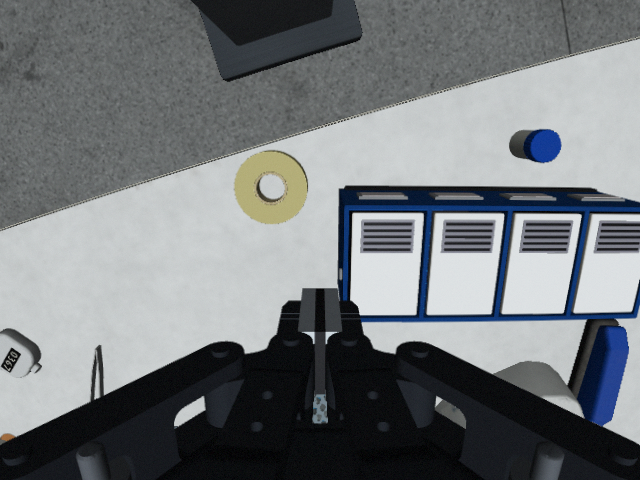

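The wrist view shows all the lids flush and square to the jaws, with pads at about (387,236), (468,236), (547,236) and (620,236). The tape is at (271,187). I'll use this view to check the pad positions.

```bash
python3 - <<'E'
from h import *
for uv in [(387,236),(468,236),(547.5,236.5),(271,187)]: print(uv,onz("wrist",uv,85 if uv[1]>200 else 19).round(1))
arm.get_image("wrist")
for i in (1,2,3,4):
    for r in arm.place_of(f"lid_{i}_pad","wrist"): print(i,r["confidence"],r["uv"],onz("wrist",r["uv"],85).round(1))
E
```

```text
(387, 236) [439.6  48.6  85. ]
(468, 236) [456.9 108.4  85. ]
(547.5, 236.5) [474.9 169.3  85. ]
(271, 187) [387.1 -34.4  19. ]
1 0.79 [613.3, 237.0] [487.  217.2  85. ]
2 0.69 [539.4, 233.2] [466.2 156.6  85. ]
3 0.93 [460.0, 234.7] [449.8  95.3  85. ]
3 0.23 [379.9, 232.2] [430.7  37.2  85. ]
4 0.83 [377.8, 233.3] [431.   34.8  85. ]
```

```bash
python3 - <<'E'
from h import *
for k in range(2): arm.get_image("wrist")
s=arm.read_state();print(s["clock"],s["position"],s["contact_force"])
p,_=snap("wrist","pics/w1.png")
for i in (1,2,3,4):
    for r in arm.place_of(f"lid_{i}_pad","wrist")[:1]: print(i,r["confidence"],r["uv"],onz("wrist",r["uv"],85).round(1))
for r in arm.outline_of("lid_1","wrist"):
    m=r["mask"].astype(np.uint8);c=max(cv2.findContours(m,0,1)[0],key=cv2.contourArea)
    print(r["confidence"],cv2.minAreaRect(np.array([onz("wrist",q[0],85)[:2] for q in c],np.float32)))
# white lid threshold blobs
g=p.min(2); 
w=((g>190)).astype(np.uint8)
n,l,st,ce=cv2.connectedComponentsWithStats(w)
for i in range(1,n):
  if 2500<st[i,4]<15000:
    c=max(cv2.findContours((l==i).astype(np.uint8),0,1)[0],key=cv2.contourArea)
    print(st[i],cv2.minAreaRect(np.array([onz("wrist",q[0],85)[:2] for q in c],np.float32)))
E
```

```text
2.8 [412.55088522  -5.03029981 231.3544917 ] [-0.99423423 -0.60057954 -0.20635954]
1 0.63 [623.0, 237.7] [490.4 221.3  85. ]
2 0.73 [618.8, 233.2] [485.6 218.2  85. ]
3 0.84 [473.9, 236.6] [454.9 104.6  85. ]
4 0.91 [391.6, 235.9] [436.4  44.3  85. ]
0.87 ((476.6773376464844, 96.54325103759766), (55.64788055419922, 84.73313903808594), 73.57730102539062)
0.75 ((494.1750793457031, 155.4501495361328), (56.8206901550293, 85.46617889404297), 73.93704986572266)
0.72 ((510.6926574707031, 215.03488159179688), (56.420166015625, 85.21639251708984), 75.01558685302734)
0.63 ((459.3626708984375, 37.33097839355469), (55.09939193725586, 84.9282455444336), 73.41426849365234)
[ 355  213   73  103 5056] ((459.4321594238281, 37.534339904785156), (52.89860534667969, 83.24773406982422), 73.6187973022461)
[ 432  214   77  101 4924] ((476.99530029296875, 96.96351623535156), (53.08030319213867, 82.1939697265625), 73.56708526611328)
[ 507  214   79  100 4656] ((494.3686828613281, 156.55947875976562), (52.934661865234375, 82.43240356445312), 73.5579605102539)
[ 579  214   61   98 3735] ((511.8096618652344, 215.93304443359375), (53.0523681640625, 82.68744659423828), 73.59571075439453)Traceback (most recent call last):
  File "<stdin>", line 17, in <module>
  File "h.py", line 10, in onz
    c,f=K(n); R=np.array(c["R"]);t=np.array(c["t"]); o=-R.T@t; d=R.T@ray(c,f,uv)
        ~^^^
  File "h.py", line 4, in K
    c=arm.camera_info(n); f=240/np.tan(np.radians(c["fovy"])/2); return c,f
ValueError: time passes only in moves, steps and waits
```

View pics/w1.png

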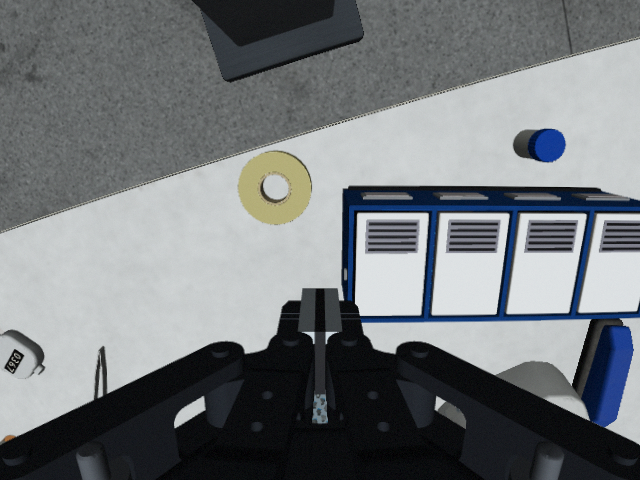

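The lid fits agree between the top and wrist cameras. Lid 4's pad is at about (437,44), so I'm moving above it.

play_rows(motion=[0,1.2,2.5,-1,0,0,0,0,2.4,4.9,-4,0,0,0,0,2.4,4.9,-9,0,0,0,0,2.4,4.9,-12.6,0,0,0,0,2.4,4.9,-12.6,0,0,0])

```text
clock: 3.72
position: [435.2, 44.1, 103.3]
ee_rot: [0.143, 0.99, -0.002, -0.003]
contact_force: [0.1, -0.7, 0.5]
gripper_width: 0.1
```

play_rows(motion=[0,0,0,-0.4,0,0,0,0,0,0,-0.8,0,0,0,0,0,0,-0.8,0,0,0])

```text
clock: 4.1
position: [437.4, 45.2, 98.0]
ee_rot: [0.143, 0.99, 0.0, 0.001]
contact_force: [0.2, 0.5, -0.5]
gripper_width: -0.0
```

play_rows(motion=[0,0,0,-0.5,0,0,0,0,0,0,-0.9,0,0,0,0,0,0,-1.0,0,0,0,0,0,0,-1.0,0,0,0,0,0,0,-1.0,0,0,0])

```text
clock: 4.72
position: [437.1, 45.1, 87.3]
ee_rot: [0.143, 0.99, 0.0, 0.0]
contact_force: [-0.5, -0.5, 0.2]
gripper_width: 0.2
```

play_rows(motion=[0,0,0,-0.1,0,0,0,0,0,0,-0.2,0,0,0,0,0,0,-0.2,0,0,0])

```text
clock: 5.1
position: [436.9, 45.0, 85.2]
ee_rot: [0.143, 0.99, -0.0, -0.0]
contact_force: [-0.5, 0.6, 2.1]
gripper_width: -0.4
```

play_rows(motion=[0,0,0,-0.1,0,0,0,0,0,0,-0.2,0,0,0,0,0,0,-0.2,0,0,0])

```text
clock: 5.48
position: [437.1, 45.1, 84.7]
ee_rot: [0.143, 0.99, -0.0, 0.0]
contact_force: [-4.4, 0.2, 12.1]
gripper_width: 0.1
```

Lid 4 held: 12 N with only 0.5 mm of travel. Next is lid 3.

play_rows(motion=[0,0,0,1.3,0,0,0,0,0.9,2.9,1.3,0,0,0,0,1.7,5.8,1.3,0,0,0,0,1.7,5.8,0.6,0,0,0,0,1.7,5.8,0.4,0,0,0])

```text
clock: 6.1
position: [453.2, 102.5, 86.8]
ee_rot: [0.143, 0.99, -0.0, -0.001]
contact_force: [-0.3, 0.4, 0.4]
gripper_width: 0.2
```

play_rows(motion=[0,0,0,-0.1,0,0,0,0,0,0,-0.2,0,0,0,0,0,0,-0.3,0,0,0,0,0,0,-0.3,0,0,0])

```text
clock: 6.6
position: [453.9, 102.7, 84.4]
ee_rot: [0.143, 0.99, -0.0, -0.0]
contact_force: [-0.6, -1.2, 0.6]
gripper_width: 0.3
```

play_rows(motion=[0,0,0,-0.1,0,0,0,0,0,0,-0.1,0,0,0,0,0,0,-0.1,0,0,0])

```text
clock: 6.98
position: [453.9, 103.0, 83.3]
ee_rot: [0.143, 0.99, -0.0, -0.0]
contact_force: [-0.8, -2.2, 1.3]
gripper_width: 0.2
```

play_rows(motion=[0,0,0,-0.1,0,0,0,0,0,0,-0.2,0,0,0,0,0,0,-0.2,0,0,0])

```text
clock: 7.35
position: [454.0, 103.1, 81.2]
ee_rot: [0.143, 0.99, 0.0, -0.0]
contact_force: [0.1, -0.7, 0.3]
gripper_width: 0.1
```

```bash
python3 - <<'E'
from h import *
s=arm.read_state();print(s["clock"],s["position"],s["contact_force"])
snap("wrist","pics/w2.png")
E
```

```text
7.35 [453.99318518 103.08117381  81.18568991] [ 0.13062635 -0.67072159  0.34958373]
```

View pics/w2.png

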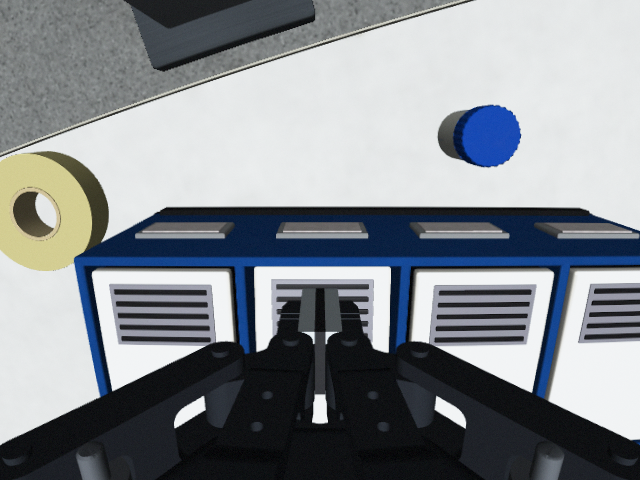

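Lid 3 rocks: it went 4 mm down at about 1 N or less. The wrist view at (322,290) shows its front edge sunk below its neighbours', and the finger is centred on the lid. I'm continuing the push.

play_rows(motion=[0,0.05,0,-0.3,0,0,0,0,0.2,-0.05,-0.6,0,0,0,0,0.3,-0.1,-0.9,0,0,0,0,0.4,-0.1,-1.2,0,0,0,0,0.4,-0.1,-1.2,0,0,0])

```text
clock: 8.02
position: [458.4, 102.0, 69.1]
ee_rot: [0.143, 0.99, 0.0, 0.0]
contact_force: [0.5, 0.5, -0.2]
gripper_width: -0.3
```

play_rows(motion=[0,0.1,0,-0.2,0,0,0,0,0.2,-0.1,-0.4,0,0,0,0,0.4,-0.15,-0.6,0,0,0,0,0.5,-0.15,-0.7,0,0,0,0,0.5,-0.15,-0.7,0,0,0])

```text
clock: 8.65
position: [463.1, 100.5, 62.1]
ee_rot: [0.143, 0.99, -0.0, -0.0]
contact_force: [-0.3, -0.6, -0.4]
gripper_width: 0.2
```

```bash
python3 - <<'E'
from h import *
s=arm.read_state();print(s["clock"],s["position"],s["contact_force"])
p,_=snap("side","pics/s1.png"); cv2.imwrite("pics/s1c.png",cv2.resize(p[160:320,220:400,::-1],None,fx=4,fy=3.7))
E
```

```text
8.65 [463.08793607 100.48436586  62.14644971] [-0.29576558 -0.63350044 -0.35909943]
```

View pics/s1c.png

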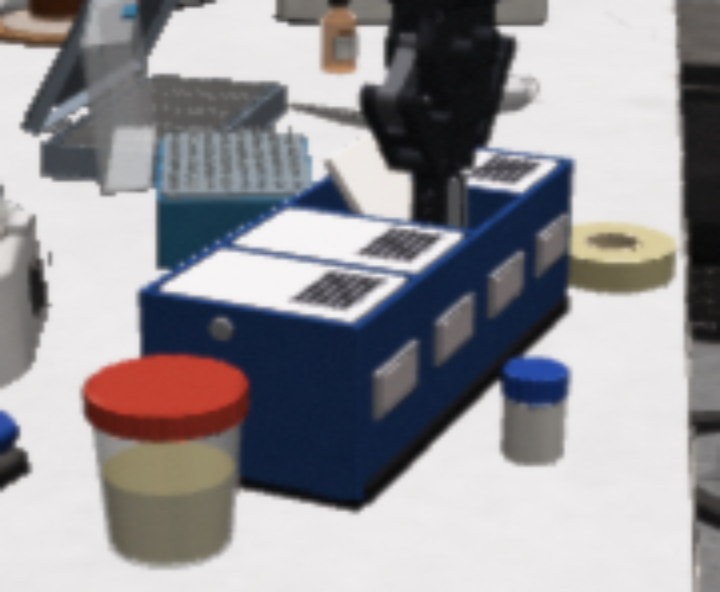

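The side view shows lid 3 tipped at roughly 45–50°, with the finger inside bay 3 and the other lids flush. I'll push further down and back.

play_rows(motion=[0,0.1,0,-0.2,0,0,0,0,0.2,-0.05,-0.4,0,0,0,0,0.3,-0.1,-0.5,0,0,0,0,0.3,-0.1,-0.5,0,0,0])

```text
clock: 9.2
position: [466.0, 99.5, 57.2]
ee_rot: [0.143, 0.99, -0.0, -0.0]
contact_force: [-1.1, 0.5, 1.2]
gripper_width: -0.1
```

```bash
python3 - <<'E'
from h import *
s=arm.read_state();print(s["clock"],s["position"],s["contact_force"])
p,_=snap("side","pics/s2.png"); cv2.imwrite("pics/s2c.png",cv2.resize(p[180:250,270:380,::-1],None,fx=7,fy=7))
p,d=snap("top","pics/t2.png"); cv2.imwrite("pics/t2c.png",cv2.resize(p[150:310,200:460,::-1],None,fx=3,fy=3))
E
```

```text
9.2 [466.04282422  99.52622702  57.15700547] [-1.10225295  0.52247868  1.22441305]
```

View pics/s2c.png

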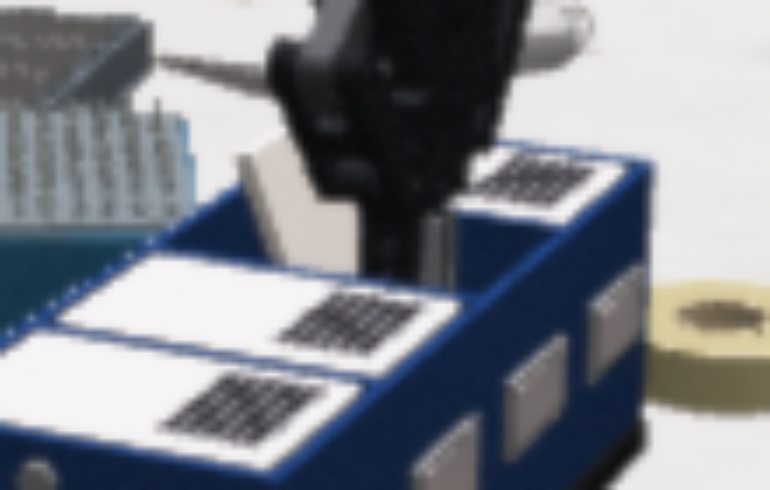

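View pics/t2c.png

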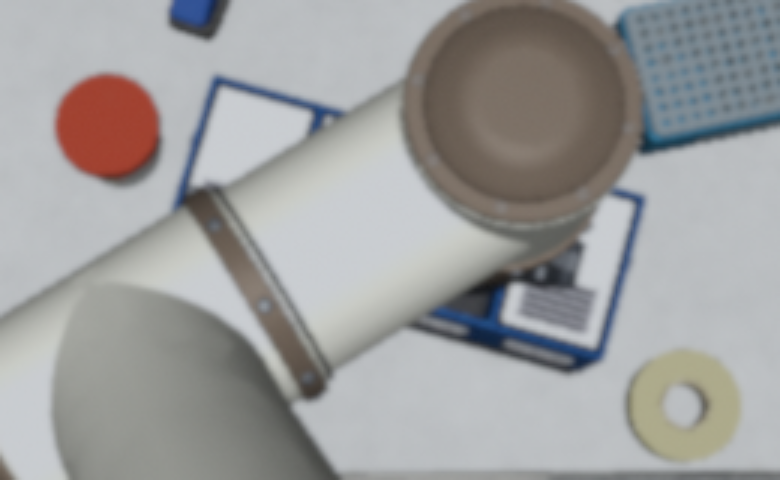

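```bash
cat >> h.py <<'E'
C=np.array([477+17.5-8.75,97+29.7,0]); C=np.array([485.6,126.7,0]);X=np.array([.959,-.283,0]);Y=np.array([.283,.959,0])
def onplane(n,uv,y):
    c,f=K(n); R=np.array(c["R"]);t=np.array(c["t"]); o=-R.T@t; d=R.T@ray(c,f,uv)
    p=o+d*((y-(o-C)@Y)/(d@Y)); return np.array([(p-C)@X,p[2]])
E
python3 - <<'E'
from h import *
a=onplane("side",(305,202.1),-4);b=onplane("side",(309.3,216.9),-4);print(a,b,np.degrees(np.arctan2(a[1]-b[1],a[0]-b[0])))
E
```

```text
[ 21.2000086  110.64416804] [12.80519893 84.51317721] 72.18992999208649
```

The lid reads at about 70°. I'll back off towards the front, then go straight up.

play_rows(motion=[0,-0.4,0.1,0,0,0,0,0,-0.8,0.2,0.2,0,0,0,0,-0.8,0.2,2,0,0,0,0,-0.8,0.2,5,0,0,0,0,-0.8,0.2,9,0,0,0])

```text
clock: 9.93
position: [457.0, 101.2, 147.6]
ee_rot: [0.143, 0.99, -0.001, -0.001]
contact_force: [-0.0, -0.2, -0.0]
gripper_width: -0.1
```

play_rows(motion=[0,-1,-4,4,0,0,0,0,-3,-10,6,0,0,0,0,-5,-16,7,0,0,0,0,-7,-22,7,0,0,0,0,-7,-22,7,0,0,0])

```text
clock: 10.55
position: [386.0, -121.0, 217.5]
ee_rot: [0.146, 0.989, 0.0, 0.0]
contact_force: [0.2, 0.8, 0.4]
gripper_width: 0.1
```

```bash
python3 - <<'E'
from h import *
s=arm.read_state();print(s["clock"],s["position"],s["contact_force"])
p,_=snap("side","pics/s3.png"); cv2.imwrite("pics/s3c.png",cv2.resize(p[180:250,270:380,::-1],None,fx=7,fy=7))
p,d=snap("top","pics/t3.png"); cv2.imwrite("pics/t3c.png",cv2.resize(p[150:310,200:460,::-1],None,fx=3,fy=3))
E
```

```text
10.55 [ 385.98430886 -120.97048208  217.54010392] [0.23036095 0.8372468  0.36149043]
```

View pics/s3c.png

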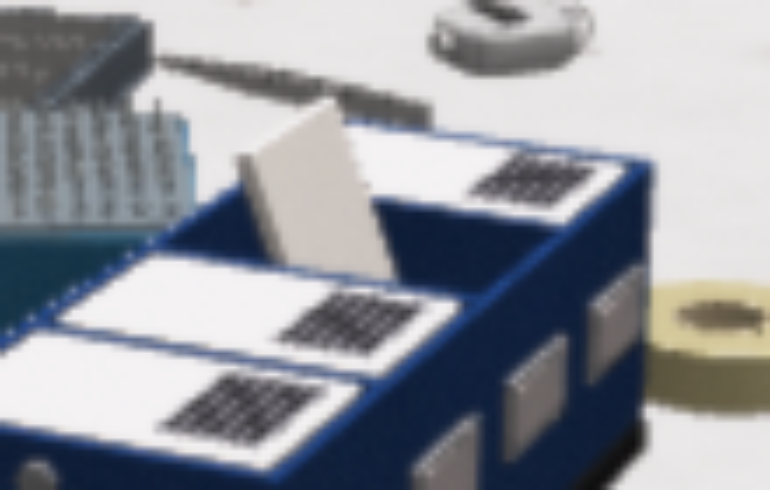

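View pics/t3c.png

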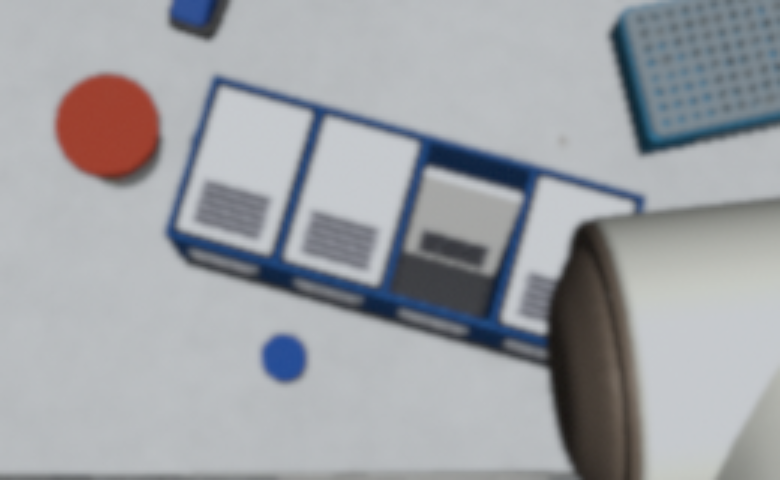

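```bash
python3 - <<'E'
from h import *
for n in ("top","side"):
  c,f=K(n);R=np.array(c["R"]);t=np.array(c["t"])
  for th in (0.8,0.9,1.0,1.1,1.2,1.3):
    o=[]
    for s in (-32,34,52):
      x=10-3*np.sin(th)-s*np.cos(th); z=82+3*np.cos(th)-s*np.sin(th)
      p=R@(C+X*x+Y*(-31+(27 if n=="side" else 0))+[0,0,z])+t; q=p[:2]/p[2]; q=q*(1+c["k1"]*(q@q)); o+=[q[0]*f+c["cx"],q[1]*f+c["cy"]]
    o=np.array(o).reshape(-1,2); o=(o-[200,150])*3 if n=="top" else (o-[270,180])*7
    print(n,th,o.round(0).tolist())
E
```

```text
top 0.8 [[474.0, 172.0], [445.0, 266.0], [437.0, 290.0]]
top 0.9 [[473.0, 176.0], [446.0, 263.0], [439.0, 285.0]]
top 1.0 [[471.0, 180.0], [447.0, 259.0], [440.0, 279.0]]
top 1.1 [[470.0, 185.0], [448.0, 255.0], [442.0, 272.0]]
top 1.2 [[469.0, 190.0], [449.0, 250.0], [444.0, 265.0]]
top 1.3 [[467.0, 195.0], [450.0, 245.0], [446.0, 258.0]]
side 0.8 [[213.0, 164.0], [379.0, 368.0], [424.0, 423.0]]
side 0.9 [[222.0, 158.0], [370.0, 375.0], [410.0, 434.0]]
side 1.0 [[232.0, 153.0], [360.0, 382.0], [395.0, 444.0]]
side 1.1 [[243.0, 150.0], [350.0, 388.0], [379.0, 452.0]]
side 1.2 [[254.0, 147.0], [339.0, 392.0], [362.0, 457.0]]
side 1.3 [[265.0, 146.0], [328.0, 395.0], [344.0, 461.0]]
```

```bash
python3 -c "
from bench import arm
print(arm.job_done())"
```

```text
the job is handed in; nothing more can be done
None
```

The empty bay is the third from the left. Its lid now stands open at about 1.1–1.2 rad (63–70°), and I've handed the job in at about 10.7 s.

- **Finding the lid:** I pressed the rightmost lid first, and it held at 12 N with only about 0.5 mm of travel. The third lid then gave way at about 1–2 N, so I didn't press lids 1 and 2.
- **Opening it:** I pushed lid 3's ribbed end down and back with the closed fingertips, then backed off and moved clear of the store. The forces I read stayed at 12 N or below.
- **Last checks:** The side and top pictures both show lid 3 still steeply open after the fingers left it. The top picture suggests about 1.2 rad and the side one about 1.1–1.2 rad. The other lids look flush, and the cup, jar and tape show no shift where they are visible. The arm hid the tape and part of lid 4 in the last top picture, so for those I relied on the side view.
- **Early disagreement:** My first wrist-camera pad positions were off by several mm because the arm was still settling. I measured again before pressing anything, and the two cameras then agreed to about 1–3 mm.

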